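# Empty the walnut insert of a drawer organiser into the bowl

## Task

Lift the drawer insert that holds the walnuts straight up, level, until it is clear of the organiser; then tip it over the bowl so that all three walnuts end up in the bowl. Stand the empty insert upright on the bare worktop, outside the organiser, and leave the other two inserts in their places and the mill, mug and spice jar undisturbed.

Things in the scene. Friction and masses are not known exactly. Their poses are not given: they have to be found in the camera images.
- insert_centre (a point): Centre, half-way up (25 mm above the underside), of the loose white plastic insert that holds the three walnuts: 110 mm long (x), 66 mm wide (y), 50 mm high to the rim, walls 3 mm, floor 4 mm, 0.1 to 0.2 kg. z points up out of its mouth, -x to its pouring end, +x to the end with the upright grip tab. The other two inserts have the same shape.
- insert_lip (a point): Middle of the rim at the walnut insert's pouring (-x) end: 55 mm along -x from insert_centre and 25 mm above it. Inside, a ramp rises at 40 degrees from the floor to this rim, so the nuts roll out over it when the insert is tipped about 55 degrees or more, -x end down. Axes as for insert_centre.
- insert_tab (a point): Grip point on the walnut insert's tab, 50 mm along +x from insert_centre and 43 mm above it. The tab is a flat upright plate, 10 mm thick (x), 28 mm wide (y), rising 36 mm above the rim at the +x end; this point is in its middle plane, 18 mm below its top edge. Axes as for insert_centre.
- organiser: Light wooden organiser, fixed on the worktop, 125 mm (x) x 227 mm (y), 44 mm high, with three equal pockets in a row along y, 73 mm apart, 36 mm deep, each with 1.5 mm of play round an insert. Origin at the centre of its underside, z up. Any pocket may hold the walnut insert; the inserts' pouring ends point to its -x.
- bowl: Loose white ceramic bowl, 170 mm across the rim, 60 mm high, 0.6 kg, open upward. Origin at the centre of its underside, z up.
- insert_corks_centre (a point): Centre (25 mm above the underside) of the neighbouring insert that holds two wine corks; stays in the organiser.
- insert_empty_centre (a point): Centre (25 mm above the underside) of the neighbouring insert that is empty; stays in the organiser.
- pepper_mill: Wooden pepper mill, 58 mm across, 170 mm high, behind the work. A free-standing bystander; origin at the centre of its underside. Leave it alone.
- mug: White mug, about 90 x 121 mm with its handle, 95 mm high, behind the work. A free-standing bystander; origin at the centre of its underside. Leave it alone.
- spice_jar: Small spice jar with a mustard-yellow lid, 46 mm across, 98 mm high, behind the work. A free-standing bystander; origin at the centre of its underside. Leave it alone.
- walnut0: A walnut, egg-shaped, 28 mm across and 30 mm long, about 15 g, starting in the walnut insert. Origin at its centre; it rolls, so its axes mean nothing.
- walnut1: A walnut, egg-shaped, 28 mm across and 30 mm long, about 15 g, starting in the walnut insert. Origin at its centre; it rolls, so its axes mean nothing.
- walnut2: A walnut, egg-shaped, 28 mm across and 30 mm long, about 15 g, starting in the walnut insert. Origin at its centre; it rolls, so its axes mean nothing.

How it is judged:
On the way, in this order (a step that is already met when the one before it is completed fails the run):
1. the walnut insert is lifted level and clear of the organiser, with the walnuts still in it (z of insert_centre in the frame of organiser above 0.072 m and angle between insert_centre's own z axis and vertical below 0.3 rad and distance between each of walnut0, walnut1, walnut2 and insert_centre below 0.075 m), for 0.1 s.
2. all three walnuts are in the bowl (horizontal distance between each of walnut0, walnut1, walnut2 and bowl below 0.072 m and z of walnut0 in the frame of bowl between 0 and 0.065 m and z of walnut1 in the frame of bowl between 0 and 0.065 m and z of walnut2 in the frame of bowl between 0 and 0.065 m), for 0.2 s.
At the end, for the whole second after the job is handed in: The three walnuts lie at rest in the bowl (within 72 mm of its axis, below 65 mm); the bowl stands upright on the worktop (within 6 degrees); the walnut insert stands upright (within 6 degrees) with its underside on the bare worktop (within 4 mm), so outside the organiser (all of step 2 and height (world z) of insert_centre between 0.021 and 0.029 m and angle between each of insert_centre, bowl's own z axis and vertical below 0.1 rad and height (world z) of bowl below 0.006 m and linear speed of each of walnut0, walnut1, walnut2 below 0.05 m/s); the robot touches nothing.
It fails at once if the walnut insert is tipped more than 17 degrees while it is still in the organiser (angle between insert_centre's own z axis and vertical above 0.3 rad and z of insert_centre in the frame of organiser below 0.066 m and x of insert_centre in the frame of organiser between -0.05 and 0.05 m and y of insert_centre in the frame of organiser between -0.1 and 0.1 m).
It fails at once if a neighbouring insert is moved more than 15 mm (distance of any of insert_corks_centre, insert_empty_centre from where it was at the start of the episode above 0.015 m).
It fails at once if the pepper mill, mug or spice jar is moved more than 30 mm or knocked over (distance of any of pepper_mill, mug, spice_jar from where it was at the start of the episode above 0.03 m or angle between any of pepper_mill, mug, spice_jar's own z axis and vertical above 0.4 rad).
It also fails if it takes over 59 s, if anything falls off the work surface, if the arm or the gripper's body presses on something with over 40 N, if the wrist force passes 120 N, or if a joint passes its speed limit or range.

## Robot

A 7-joint arm with a two-finger parallel gripper is mounted at the origin on a cart in front of the work surface, level with it; the furniture and walls round the work are solid. World frame = base frame: x ahead of the robot, y to its left, z up, the work surface at z = 0. Lengths are in m, angles in rad, forces in N, time in s.
With the tool pointing down it reaches from about 0.4 to 0.85 m from the base axis. Payload 4.4 kg.
Tool frame: the origin (TCP) lies on the centre line of the jaws, within the pads' length; the fingertips stand 17 mm ahead of it and the grasp point (between the pads) lies 2 mm behind it; z points along the fingers, y is the line along which they close (so a half turn about z gives the same grasp; the last joint's range is limited). The gripper opens to 94 mm and grips with 3 to 60 N. Pads are 16 mm wide; open, the fingers measure 119 mm over their backs; the gripper's body (75 mm by 177 mm) begins 78 mm behind the grasp point.
Start: joints at [-1.192, 0.628, 0.038, 1.517, -0.027, 0.996, -0.02], TCP at [0.28, 0.587, 0.222] pointing down, gripper open.
Joint ranges: [-3.06, 3.06], [-0.37, 2.12], [-1.25, 1.32], [0.18, 2.47], [-1.1, 4.24], [0.23, 1.98], [-2.94, 2.94]. Speed limits (rad/s): [2.57, 2.57, 3.14, 3.14, 3.14, 3.14, 3.14].

## Interface

Orientations are given as a rotation vector (axis times angle).
In Python, from rig import * gives the robot as it stands.
- The arm moves only by the shell command python3 -m crank 'ROWS' [FORCE]. ROWS is JSON, one flat list of numbers, 7 for each row, row after row: the opening, from 0 (shut) to 1 (fully open), then the shift along the tool's x, y, z in m, then the turn, a rotation vector about the tool's x, y, z in rad. In form: [claw, x, y, z, rx, ry, rz, claw, x, y, z, rx, ry, rz, ...]. A call has 1 to 20 rows; each row is the pose to reach, as a shift and turn from the pose commanded when the call began, along the tool's axes at that moment; what a row does not reach only later rows make up. A row lasts 1/8 s, in which the tool goes at most 62.5 mm and 10.7 degrees, less where a joint would pass 70% of its speed; a pose out of reach is approached as far as the arm can. A call with a gripper value outside its range is refused whole. The fingers move at their own pace and stop on an object; FORCE is the grip in N (left out, the last holds). Time passes only in rows, so rows that repeat a pose let the fingers close. It gives the time, the measured TCP pose, the force, the opening and the grip force at its end, in the units of the state.
- state(): the state, without advancing time (a new reading comes with each control period).
- camera(name): name is "scene" or "side" or "wrist"; returns the picture (420x560x3 uint8, red, green, blue); there is no depth.
- camera_params(name): a dict with "camera_matrix" (3x3 intrinsics, pixels), "xyz" and "rotation" of the camera in the world; the wrist camera has in their place "mount" (4x4, takes a point from camera to tool coordinates, whose origin is the TCP and whose axes are the flange's). Camera axes: x right, y up, looking along -z (the intrinsics and any distortion apply to the point x, -y, -z); pixel columns grow to the right and rows downward; lengths in m; the calibration is good to about 2 mm. A picture is of the moment at which its call begins: read the wrist's pose just before it. camera_params takes no time and is no camera call.
- close_job(): hands the job in; it is judged then, once.
Trained networks look in the newest picture that a camera, given by its name, has taken for a name from the list of things; names that differ only in an ending like _2 or _b are one class to them, and where a whole thing is asked for, a point or a joint stands for the part that bears it (a point fixed in the world has none). Each returns a list of dicts, best first, with "score" (0 to 1); they miss things now and then, are a little off and sometimes report something else, mostly with a low value. They report only what shows in the picture. A call takes as long as a camera call.
- silhouettes(target, camera): "mask" (420x560 bool, what is visible of it) and "position" ([column, row] in pixels, amid what is visible of it).
The state is a dict: "time_s": time; "joint_pos": joint angles; "qd": joint speeds; "tau": joint torques, N m; "ee_pos": TCP position; "ee_rot": TCP orientation; "ft_force": force on the tool from outside, world axes, zero at the start; "moment": the same for the moment, N m; "grip_width": finger opening in m; "grasp_force": force on a finger pad.
Only numpy, scipy, OpenCV 4.12 (cv2) and the standard library are available. Lean on these libraries where they do the work, as an engineer would, in place of code of your own. Each camera call takes 0.05 s, during which the arm holds its last target. There are 200 camera calls.

## Working session

There is one attempt and no reset: what is moved stays moved. The work goes in short steps, Python scripts to look and compute and a shell command to move; the robot and the scene stay as the last step left them, time stands still between calls to the robot, and variables do not carry over. Pictures are saved under pics/ and viewed, at most 10 in all, crops included, and the job is handed in when it is done.

```bash
mkdir -p pics; ls; python3 - <<'E'
from rig import *
import cv2,numpy as np
s=state();print(s)
ims=[]
for c in ["scene","side","wrist"]:
    im=camera(c);cv2.imwrite(f"pics/{c}0.png",im[:,:,::-1]);print(c,camera_params(c))
    for t in ["insert_centre","insert_tab","organiser","bowl","pepper_mill","mug","spice_jar","walnut0","insert_corks_centre","insert_empty_centre"]:
        for d in silhouettes(t,c)[:3]: 
            m=d["mask"];ys,xs=np.nonzero(m);print(c,t,round(d["score"],2),np.round(d["position"]),m.sum(),(xs.min(),xs.max(),ys.min(),ys.max()) if len(xs) else "")
E
```

```text
pics
{'time_s': 0.0, 'joint_pos': array([-1.19179169,  0.62931093,  0.03845927,  1.51835206, -0.02698664,
        0.99629891, -0.01998859]), 'qd': array([ 0.00078767, -0.00027276, -0.0010827 , -0.00020263, -0.00237065,
        0.00020955, -0.00028929]), 'tau': array([ 1.05180803e-03, -5.49728823e+01,  1.14417091e+00, -1.86623240e+01,
       -5.20798552e-02,  2.38783972e-02,  1.72262544e-04]), 'ee_pos': array([0.2793987 , 0.58619028, 0.22158233]), 'ee_rot': array([-6.92863174e-01, -3.06386035e+00,  2.84961738e-03]), 'ft_force': array([ 0.11543317, -0.2380049 ,  0.44968048]), 'moment': array([ 0.00227298,  0.0084054 , -0.00944321]), 'grasp_force': 0.0, 'grip_width': 0.09406931879680157}
scene {'camera_matrix': array([[451.72959265,   0.        , 275.96640084],
       [  0.        , 451.72959265, 208.06601248],
       [  0.        ,   0.        ,   1.        ]]), 'xyz': array([ 0.17951016, -0.52933486,  0.91060089]), 'rotation': array([ 0.73920004, -0.22126026, -0.52609733])}
scene insert_centre 0.91 [262. 306.] 1414 (np.int64(239), np.int64(296), np.int64(281), np.int64(333))
scene ins
[... 2273 characters left out ...]
[333. 187.] 459 (np.int64(324), np.int64(350), np.int64(170), np.int64(196))
wrist {'camera_matrix': array([[314.47215723,   0.        , 278.1753496 ],
       [  0.        , 314.47215723, 208.11673905],
       [  0.        ,   0.        ,   1.        ]]), 'mount': array([[ 3.77711341e-04,  9.68358511e-01,  2.49562921e-01,
         7.24626065e-02],
       [ 9.99999785e-01, -4.99687423e-04,  4.25404978e-04,
        -5.87291199e-04],
       [ 5.36647984e-04,  2.49562707e-01, -9.68358491e-01,
        -1.62371113e-01],
       [ 0.00000000e+00,  0.00000000e+00,  0.00000000e+00,
         1.00000000e+00]])}
wrist bowl 0.61 [195. 383.] 2603 (np.int64(136), np.int64(246), np.int64(364), np.int64(396))
```

```bash
sleep 1; ls pics
```

```text
scene0.png
side0.png
wrist0.png
```

```bash
cat > h.py <<'E'
import numpy as np,cv2
from scipy.spatial.transform import Rotation as R
def campose(p,s=None):
    if "mount" in p:
        T=np.eye(4);T[:3,:3]=R.from_rotvec(s["ee_rot"]).as_matrix();T[:3,3]=s["ee_pos"];return T@p["mount"]
    T=np.eye(4);T[:3,:3]=R.from_rotvec(p["rotation"]).as_matrix();T[:3,3]=p["xyz"];return T
def onplane(uv,z,p,s=None):
    T=campose(p,s);K=p["camera_matrix"]
    d=T[:3,:3]@np.array([(uv[0]-K[0,2])/K[0,0],-(uv[1]-K[1,2])/K[1,1],-1])
    return T[:3,3]+d*(z-T[2,3])/d[2]
def proj(X,p,s=None):
    T=campose(p,s);K=p["camera_matrix"];c=(np.atleast_2d(X)-T[:3,3])@T[:3,:3]
    return np.c_[K[0,0]*c[:,0]/-c[:,2]+K[0,2],-K[1,1]*c[:,1]/-c[:,2]+K[1,2]]
E
python3 - <<'E'
import cv2
from rig import *
from h import *
a=cv2.imread("pics/scene0.png")
cv2.imwrite("pics/v1.png",cv2.resize(a[130:400,150:430],None,fx=2.2,fy=2.2,interpolation=cv2.INTER_CUBIC)[:600])
p=camera_params("scene");q=camera_params("side")
for n,uv,z in [("ins",(262,306),.04),("corks",(280,339),.04),("empty",(251,286),.04),("bowl",(208,180),.05),("mug",(266,163),.05),("jar",(344,231),.05),("mill",(376,268),.05)]:print(n,onplane(uv,z,p).round(3))
for n,uv,z in [("bowl",(267,262),.05),("mug",(204,230),.05),("jar",(253,173),.05),("mill",(265,142),.09),("empty",(333,187),.04)]:print(n,onplane(uv,z,q).round(3))
E
```

```text
ins [ 0.442 -0.066  0.04 ]
corks [ 0.434 -0.154  0.04 ]
empty [ 0.447 -0.008  0.04 ]
bowl [0.516 0.354 0.05 ]
mug [0.692 0.332 0.05 ]
jar [0.725 0.006 0.05 ]
mill [ 0.719 -0.124  0.05 ]
bowl [0.515 0.357 0.05 ]
mug [0.696 0.315 0.05 ]
jar [0.718 0.022 0.05 ]
mill [ 0.742 -0.112  0.09 ]
empty [ 0.483 -0.011  0.04 ]
```

View pics/v1.png

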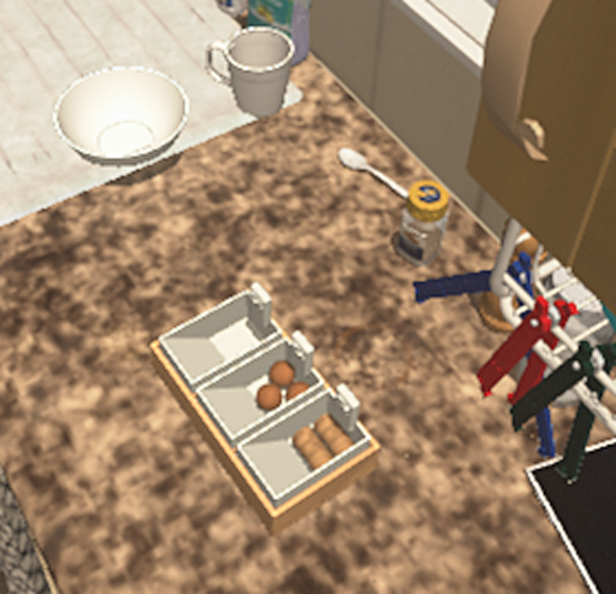

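View pics/side0.png

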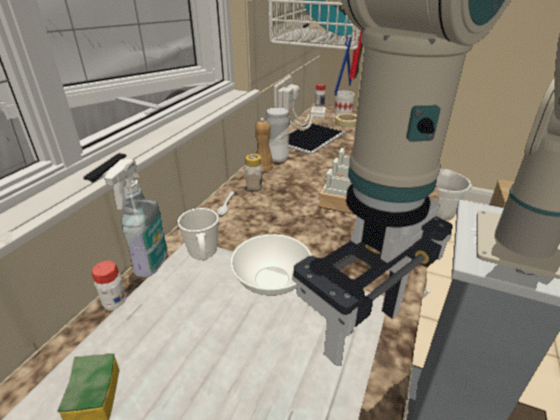

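The middle insert (crop ~(260,385)) holds the three walnuts, with its tab up and to the right at crop (301,345). The bowl is at the left and the mug, jar and mill are behind. Next I'll fit the organiser pose from the corners and tabs.

```bash
python3 - <<'E'
from rig import *
from h import *
from scipy.optimize import least_squares
p=camera_params("scene")
# organiser frame pts, crop px
P=[((-.0625,.1135,.044),(152,345)),((-.0625,-.1135,.044),(272,520)),((.0625,-.1135,.044),(378,445)),
((.05,.073,.094),(262,287)),((.05,0,.094),(302,338)),((.05,-.073,.094),(346,391)),
((-.055,-.106,.058),(277,500)),((-.055,.106,.058),(161,343))]
X=np.array([a for a,b in P]);U=np.array([b for a,b in P])/2.2+[150,130]
def W(v):return np.c_[(R.from_euler('z',v[2]).as_matrix()@X.T).T+[v[0],v[1],0]]
f=lambda v:(proj(W(v),p)-U).ravel()
r=least_squares(f,[.44,-.06,0]);print(r.x,np.degrees(r.x[2]),r.fun.reshape(-1,2).round(1))
print("tab",onplane(U[4],.094,p))
E
```

```text
[ 0.44949922 -0.08078956  0.05258494] 3.012895263329055 [[-1.5 -0.7]
 [ 0.9 -1.1]
 [ 1.6  0.3]
 [-0.7  1.6]
 [ 0.3  0.9]
 [ 1.1  1.4]
 [-0.3 -0.2]
 [-1.6 -2.6]]
tab [ 0.50025404 -0.07583233  0.094     ]
```

```bash
cat >> h.py <<'E'
def tgt(yaw,tilt=0):
    # tool y along azimuth yaw, z down, then tipped by tilt about tool -x
    c,s=np.cos(yaw),np.sin(yaw)
    return R.from_matrix(np.array([[-s,c,0],[c,s,0],[0,0,-1]]).T)*R.from_rotvec([-tilt,0,0])
def delta(s,pos,rot):
    R0=R.from_rotvec(s["ee_rot"])
    print("shift",(R0.inv().apply(np.array(pos)-s["ee_pos"])).round(4),"turn",(R0.inv()*rot).as_rotvec().round(4))
E
sed -i 's/np.array(\[\[-s,c,0\]/np.array([[-s,c,0]/' h.py
python3 - <<'E'
from rig import *
from h import *
s=state();print(tgt(np.radians(64.5)).as_rotvec(),s["ee_rot"])
delta(s,[.46,-.08,.24],tgt(.0526))
E
```

```text
[0.69334144 3.06412827 0.        ] [-6.92961610e-01 -3.06418617e+00 -1.58694571e-06]
shift [-0.4497 -0.5243 -0.0175] turn [-0.     -0.      1.0734]
```

```bash
python3 -m crank '[1,-0.0375,-0.044,-0.018,0,0,0.09, 1,-0.075,-0.087,-0.018,0,0,0.18, 1,-0.1125,-0.131,-0.018,0,0,0.27, 1,-0.15,-0.175,-0.018,0,0,0.36, 1,-0.1875,-0.218,-0.018,0,0,0.45, 1,-0.225,-0.262,-0.018,0,0,0.54, 1,-0.2625,-0.306,-0.018,0,0,0.63, 1,-0.3,-0.35,-0.018,0,0,0.72, 1,-0.3375,-0.393,-0.018,0,0,0.81, 1,-0.375,-0.437,-0.018,0,0,0.9, 1,-0.4125,-0.481,-0.018,0,0,0.99, 1,-0.45,-0.524,-0.018,0,0,1.073, 1,-0.45,-0.524,-0.018,0,0,1.073, 1,-0.45,-0.524,-0.018,0,0,1.073, 1,-0.45,-0.524,-0.018,0,0,1.073]'
python3 - <<'E'
from rig import *
from h import *
s=state();im=camera("wrist");p=camera_params("wrist");print(s["joint_pos"],s["ee_pos"],s["ee_rot"])
np.savez("w1",im=im,pos=s["ee_pos"],rot=s["ee_rot"])
for t in ["insert_centre","insert_tab","organiser","walnut0"]:
    for d in silhouettes(t,"wrist")[:3]:
        m=d["mask"];print(t,round(d["score"],2),np.round(d["position"]),m.sum(),onplane(d["position"],.058,p,s).round(4))
v=im[:,:,::-1].copy()
o=np.array([.4495,-.0808,0]);Z=R.from_euler('z',.0526)
for a in [(.045,-.014,.094),(.045,.014,.094),(.055,.014,.094),(.055,-.014,.094),(-.055,-.033,.058),(-.055,.033,.058),(.055,.033,.058),(.055,-.033,.058),(-.0625,.1135,.044)]:
    u=proj(o+Z.apply(a),p,s)[0];cv2.circle(v,(int(u[0]),int(u[1])),2,(0,0,255),-1)
cv2.imwrite("pics/w1.png",cv2.resize(v,None,fx=1.42,fy=1.42))
E
```

```text
time_s: 3.52
ee_pos: [0.4602, -0.0782, 0.2404]
ee_rot: [-2.158, -2.282, -0.001]
ft_force: [0.7, 0.2, -0.3]
grip_width: 0.0939
grasp_force: 0.0
[-0.21243899  0.370727    0.43657458  1.99403994 -0.21211785  0.82078358
  0.39954913] [ 0.46017333 -0.07816902  0.2403913 ] [-2.15782724e+00 -2.28197819e+00 -6.60448535e-04]
insert_centre 0.82 [262. 193.] 4886 [ 0.442  -0.0792  0.058 ]
insert_centre 0.27 [514. 233.] 3728 [ 0.7341 -0.1093  0.058 ]
organiser 0.86 [255. 159.] 2386 [ 0.4318 -0.0413  0.058 ]
organiser 0.34 [259. 253.] 4203 [ 0.4415 -0.1503  0.058 ]
walnut0 0.95 [280. 187.] 379 [ 0.4616 -0.0712  0.058 ]
walnut0 0.91 [302. 175.] 394 [ 0.4844 -0.0557  0.058 ]
walnut0 0.79 [304. 203.] 340 [ 0.4892 -0.0876  0.058 ]
```

View pics/w1.png

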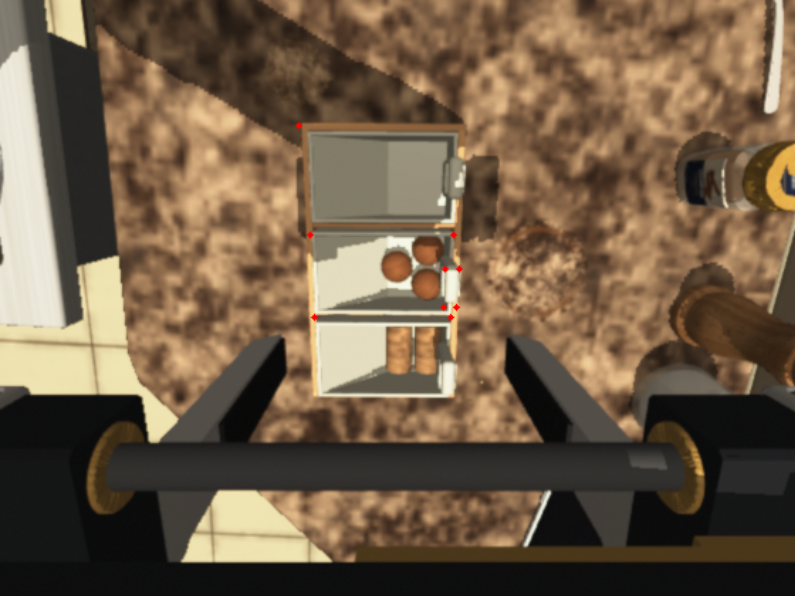

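The overlay from the scene fit falls on the insert's rim corners and tab (tab top about (452,287) px), so the pose is good to about 1–2 mm. Next I'll move down to the tab.

```bash
python3 - <<'E'
from rig import *
from h import *
delta(state(),[.4994,-.0778,.076],tgt(.0526))
E
```

```text
shift [-0.0009  0.039   0.1645] turn [ 0.0001 -0.0003  0.002 ]
```

```bash
python3 -m crank '[0.6,-0.001,0.039,0.02,0,0,0, 0.6,-0.001,0.039,0.05,0,0,0, 0.6,-0.001,0.039,0.09,0,0,0, 0.6,-0.001,0.039,0.115,0,0,0, 0.6,-0.001,0.039,0.14,0,0,0, 0.6,-0.001,0.039,0.155,0,0,0, 0.6,-0.001,0.039,0.1645,0,0,0, 0.6,-0.001,0.039,0.1645,0,0,0, 0.6,-0.001,0.039,0.1645,0,0,0]'
python3 - <<'E'
from rig import *
from h import *
s=state();im=camera("wrist");cv2.imwrite("pics/w2.png",im[:,:,::-1]);delta(s,[.4994,-.0778,.076],tgt(.0526))
E
```

```text
time_s: 4.9
ee_pos: [0.4999, -0.0789, 0.0766]
ee_rot: [2.161, 2.279, 0.001]
ft_force: [-0.2, -0.2, 0.1]
grip_width: 0.0564
grasp_force: 0.0
shift [ 0.0011 -0.0005  0.0006] turn [0.0012 0.0002 0.0004]
```

View pics/w2.png

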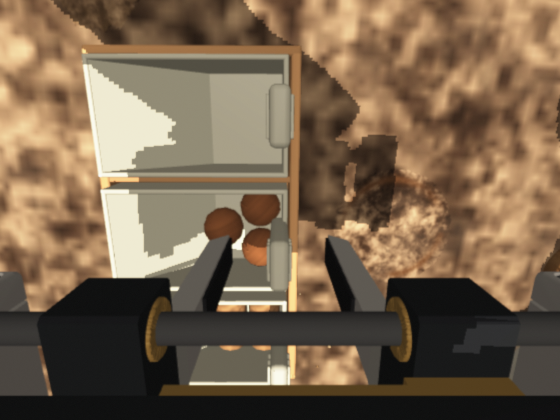

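The fingers straddle the walnut insert's tab (column 279, midway between the tips at 229 and 328). I'll close the gripper.

```bash
python3 -m crank '[0.4,0,0,0,0,0,0, 0.2,0,0,0,0,0,0, 0,0,0,0,0,0,0, 0,0,0,0,0,0,0, 0,0,0,0,0,0,0, 0,0,0,0,0,0,0]' 50
```

```text
time_s: 5.7
ee_pos: [0.4996, -0.0788, 0.076]
ee_rot: [2.162, 2.279, 0.0]
ft_force: [-0.0, 0.8, 0.0]
grip_width: 0.0097
grasp_force: 50.0
```

```bash
python3 -m crank '[0,0,0,-0.004,0,0,0, 0,0,0,-0.01,0,0,0, 0,0,0,-0.018,0,0,0, 0,0,0,-0.028,0,0,0, 0,0,0,-0.038,0,0,0, 0,0,0,-0.05,0,0,0, 0,0,0,-0.065,0,0,0, 0,0,0,-0.08,0,0,0, 0,0,0,-0.095,0,0,0, 0,0,0,-0.11,0,0,0, 0,0,0,-0.12,0,0,0, 0,0,0,-0.13,0,0,0, 0,0,0,-0.13,0,0,0, 0,0,0,-0.13,0,0,0]'
python3 - <<'E'
from rig import *
from h import *
im=camera("scene");im2=camera("wrist")
cv2.imwrite("pics/s3.png",np.hstack([cv2.resize(im[130:400,150:430,::-1],(400,386)),cv2.resize(im2[:,:,::-1],(400,386))]))
s=state()
# pour plan: bowl centre, pour dir
b=np.array([.5155,.3555]);psi=np.arctan2(b[1],b[0]);print(psi)
q=camera_params("scene")
# bowl from hull ellipse, rim z .06
sil=silhouettes("bowl","scene")[0]["mask"].astype(np.uint8)
c=max(cv2.findContours(sil,0,2)[0],key=cv2.contourArea)[:,0].astype(float)
from scipy.optimize import least_squares
t=np.linspace(0,2*np.pi,180)
def f(v):
    pr=np.r_[proj(np.c_[v[0]+.085*np.cos(t),v[1]+.085*np.sin(t),0*t+.06],q),proj(np.c_[v[0]+.035*np.cos(t),v[1]+.035*np.sin(t),0*t],q)].astype(np.float32)
    h=cv2.convexHull(pr);return np.array([cv2.pointPolygonTest(h,tuple(map(float,k)),True) for k in c])
r=least_squares(f,b,loss='soft_l1');print(r.x,np.abs(r.fun).mean(),np.abs(r.fun).max())
print(s["joint_pos"])
E
```

```text
time_s: 7.45
ee_pos: [0.4991, -0.0787, 0.2056]
ee_rot: [-2.161, -2.279, 0.001]
ft_force: [-0.9, -0.0, -2.8]
grip_width: 0.0097
grasp_force: 50.0
0.6037266674258635
[0.50326844 0.34492252] 0.6938939680972834 2.095797228677436
[-0.18608121  0.47459727  0.41368544  1.94195623 -0.26444176  0.77877227
  0.4297519 ]
```

View pics/s3.png

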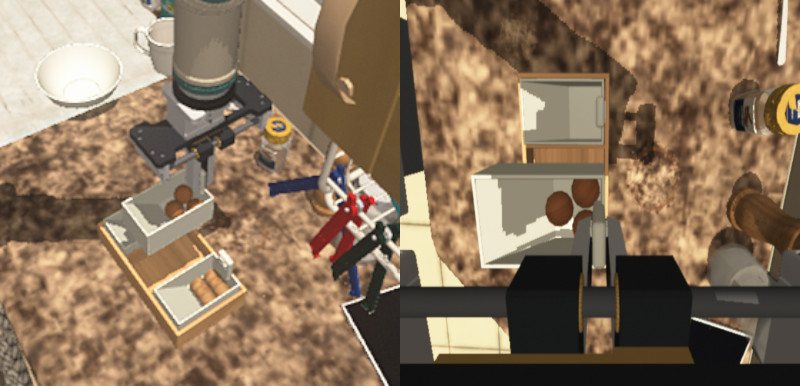

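The insert hangs level at z≈0.14 with the walnuts still in it, and the neighbours haven't moved. I'll carry it toward the bowl and take a closer look at the bowl's position.

```bash
python3 - <<'E'
from rig import *
from h import *
delta(state(),[.54,.24,.225],tgt(.5))
E
```

```text
shift [ 0.3161  0.0577 -0.0195] turn [-1.000e-03 -3.000e-04 -4.471e-01]
```

```bash
python3 -m crank '[0,0.01,0.002,-0.01,0,0,-0.015, 0,0.03,0.006,-0.02,0,0,-0.045, 0,0.06,0.011,-0.02,0,0,-0.085, 0,0.095,0.017,-0.02,0,0,-0.135, 0,0.13,0.024,-0.02,0,0,-0.185, 0,0.165,0.03,-0.02,0,0,-0.235, 0,0.2,0.037,-0.02,0,0,-0.285, 0,0.235,0.043,-0.02,0,0,-0.335, 0,0.265,0.048,-0.02,0,0,-0.375, 0,0.29,0.053,-0.02,0,0,-0.41, 0,0.308,0.056,-0.02,0,0,-0.435, 0,0.316,0.058,-0.02,0,0,-0.447, 0,0.316,0.058,-0.02,0,0,-0.447, 0,0.316,0.058,-0.02,0,0,-0.447]'
python3 - <<'E'
from rig import *
from h import *
from scipy.optimize import least_squares
s=state();print(s["joint_pos"])
im=camera("wrist");q=camera_params("wrist")
D=silhouettes("bowl","wrist")
v=im[:,:,::-1].copy();t=np.linspace(0,2*np.pi,180)
for d in D[:1]:
    m=d["mask"].astype(np.uint8);print(d["score"],d["position"],m.sum())
    v[m>0,1]=255
for col,b in [((0,0,255),(.503,.345)),((255,0,0),(.5155,.3555))]:
    for u in proj(np.c_[b[0]+.085*np.cos(t),b[1]+.085*np.sin(t),0*t+.06],q,s):
        if 0<=u[0]<560 and 0<=u[1]<420:cv2.circle(v,(int(u[0]),int(u[1])),1,col,-1)
cv2.imwrite("pics/w4.png",v)
E
```

```text
time_s: 9.35
ee_pos: [0.5407, 0.2384, 0.226]
ee_rot: [1.605, 2.7, -0.001]
ft_force: [-0.5, -0.1, -1.0]
grip_width: 0.0095
grasp_force: 50.0
[-0.64426845  0.55275089  0.28464565  1.68952883 -0.18452078  0.9263182
  0.20960871]
0.79 [306.6, 74.2] 23872
```

View pics/w4.png

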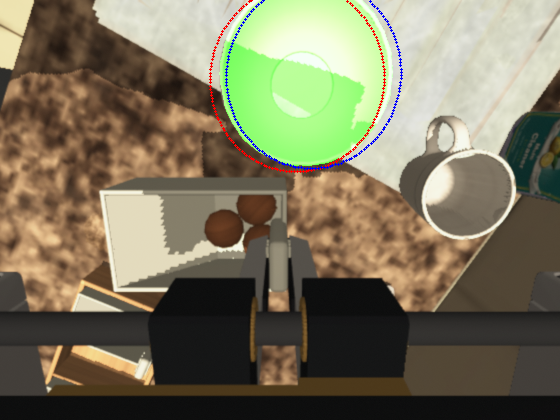

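The measured rim (columns 220–393, lower edge at row 170) lies midway between the two estimates, so the bowl centre is at about (0.510, 0.351). I'll go level above it, then tip.

```bash
python3 - <<'E'
from rig import *
from h import *
delta(state(),[.557,.383,.20],tgt(.6))
E
```

```text
shift [0.119  0.0833 0.026 ] turn [-0.0003  0.0004 -0.1017]
```

```bash
python3 -m crank '[0,0.012,0.008,0,0,0,-0.01, 0,0.035,0.025,0,0,0,-0.03, 0,0.06,0.042,0,0,0,-0.05, 0,0.085,0.06,0.01,0,0,-0.07, 0,0.107,0.075,0.02,0,0,-0.09, 0,0.119,0.083,0.026,0,0,-0.102, 0,0.119,0.083,0.026,0,0,-0.102, 0,0.119,0.083,0.026,0,0,-0.102]' &&
python3 -m crank '[0,0,0,0,-0.08,0,0, 0,0,0,0,-0.16,0,0, 0,0,0,0,-0.24,0,0, 0,0,0,0,-0.32,0,0, 0,0,0,0,-0.4,0,0, 0,0,0,0,-0.48,0,0, 0,0,0,0,-0.52,0,0, 0,0,0,0,-0.52,0,0]'; python3 - <<'E'
from rig import *
print(state()["joint_pos"])
E
```

```text
time_s: 10.45
ee_pos: [0.5568, 0.3826, 0.2003]
ee_rot: [1.465, 2.778, -0.001]
ft_force: [-0.5, 0.1, -2.6]
grip_width: 0.0098
grasp_force: 50.0
time_s: 11.45
ee_pos: [0.5573, 0.3843, 0.2035]
ee_rot: [1.321, 2.507, 0.656]
ft_force: [0.4, 0.6, -2.0]
grip_width: 0.0098
grasp_force: 50.0
[-0.95484574  0.54862341  0.43603673  2.00085688 -1.08179154  0.2359612
  0.980713  ]
```

Joints 5 and 6 are almost at their limits at 30° of tilt. I'll identify the arm kinematics from the logged poses and look for a better pouring direction.

```bash
cat > kin.py <<'E'
import numpy as np,itertools
from scipy.spatial.transform import Rotation as R
from scipy.optimize import least_squares
from rig import state
s=state()
D=[([-1.19179169,.62931093,.03845927,1.51835206,-.02698664,.99629891,-.01998859],[.2793987,.58619028,.22158233],[-6.92863174e-01,-3.06386035e+00,2.84961738e-03]),
([-.21243899,.370727,.43657458,1.99403994,-.21211785,.82078358,.39954913],[.46017333,-.07816902,.2403913],[-2.15782724,-2.28197819,-6.6e-4]),
([-.18608121,.47459727,.41368544,1.94195623,-.26444176,.77877227,.4297519],[.4991,-.0787,.2056],[-2.161,-2.279,.001]),
([-.64426845,.55275089,.28464565,1.68952883,-.18452078,.9263182,.20960871],[.5407,.2384,.226],[1.605,2.7,-.001]),
([-.95484574,.54862341,.43603673,2.00085688,-1.08179154,.2359612,.980713],[.5573,.3843,.2035],[1.321,2.507,.656])]
def rz(a):return R.from_euler('z',a)
def ry(a):return R.from_euler('y',a)
def rot(q,S):
    return [A for A in itertools.accumulate([rz(S[0]*q[0]),ry(q[1]),rz(S[1]*q[2]),ry(q[3]),rz(S[2]*q[4]),ry(q[5]),rz(S[3]*q[6])],lambda a,b:a*b)]
best=None
for S in itertools.product([1,-1],repeat=4):
    C=[rot(q,S)[-1].inv()*R.from_rotvec(r) for q,p,r in D]
    M=R.concatenate(C).mean();e=max((M.inv()*c).magnitude() for c in C)
    if best is None or e<best[0]:best=(e,S,M)
e,S,M=best
def fk(q,v,full=False):
    A=rot(q,S);o=np.array([0,0,v[0]])+A[0].apply([v[1],0,0])
    el=o+A[2].apply([v[3],0,v[2]]); w=el+A[3].apply([v[5],0,v[4]]); t=w+A[5].apply([v[7],0,v[6]])
    return t,A[-1]*M
f=lambda v:np.r_[np.concatenate([fk(q,v)[0]-p for q,p,r in D]),0.003*(v-v0)]
v0=np.array([.33,0,.4,0,.4,0,.25,0]);r=least_squares(f,v0);V=r.x
LO=np.array([-3.06,-.37,-1.25,.18,-1.1,.23,-2.94]);HI=np.array([3.06,2.12,1.32,2.47,4.24,1.98,2.94])
def ik(pos,rt,q0):
    g=lambda q:np.r_[(fk(q,V)[0]-pos)*5,(fk(q,V)[1].inv()*rt).as_rotvec(),.003*(q-q0)]
    r=least_squares(g,np.clip(q0,LO+.02,HI-.02),bounds=(LO+.01,HI-.01));return r.x,np.linalg.norm(fk(r.x,V)[0]-pos),(fk(r.x,V)[1].inv()*rt).magnitude()
E
python3 - <<'E'
from kin import *
from h import tgt
print(e,S,V.round(3),np.abs(r.fun[:15]).max())
b=np.array([.51,.351]);qn=np.array(D[3][0])
for yd in range(-180,180,20):
    y=np.radians(yd);u=np.array([np.cos(y),np.sin(y)]);out=[]
    q=qn
    rng=np.random.default_rng(0)
    for tl in (0,30,60):
        P=np.r_[b+.057*u,.2]
        c=[ik(P,tgt(y,np.radians(tl)),x) for x in ([q] if tl else [qn+rng.normal(0,[.3,.3,.5,.3,1.5,.3,1.5]) for _ in range(8)])]
        cc=min(c,key=lambda k:5*k[1]+k[2]+ (0.02*np.linalg.norm(k[0]-qn)));q=cc[0];out.append((round(cc[1],3),round(cc[2],2)))
    print(yd,out,q.round(2))
E
```

```text
0.0005433976813899496 (-1, -1, -1, -1) [ 0.508 -0.017  0.507  0.05   0.439  0.048  0.387  0.013] 0.022162356539066008
-180 [(np.float64(0.0), 0.0), (np.float64(0.0), 0.0), (np.float64(0.006), 0.08)] [-0.16  1.27 -0.55  0.83  0.    1.97  2.53]
-160 [(np.float64(0.0), 0.0), (np.float64(0.0), 0.0), (np.float64(0.015), 0.18)] [-0.38  1.17 -0.26  0.86  0.    1.97  2.86]
-140 [(np.float64(0.0), 0.0), (np.float64(0.0), 0.0), (np.float64(0.021), 0.25)] [-0.35  1.18 -0.56  0.92  0.45  1.97  2.93]
-120 [(np.float64(0.0), 0.0), (np.float64(0.0), 0.0), (np.float64(0.011), 0.13)] [-0.96  1.22  0.44  0.85 -0.    1.97 -2.67]
-100 [(np.float64(0.0), 0.0), (np.float64(0.0), 0.0), (np.float64(0.0), 0.0)] [-1.22  1.41  0.91  0.82 -0.2   1.96 -2.29]
-80 [(np.float64(0.0), 0.0), (np.float64(0.0), 0.0), (np.float64(0.0), 0.0)] [-1.41  1.34  0.92  1.09 -0.07  1.63 -2.11]
-60 [(np.float64(0.0), 0.0), (np.float64(0.0), 0.0), (np.float64(0.0), 0.0)] [-1.61  1.29  0.97  1.37  0.01  1.26 -1.98]
-40 [(np.float64(0.0), 0.0), (np.float64(0.0), 0.0), (np.float64(0.0), 0.0)] [-1.81  1.3   1.06  1.65 -0.01  0.85 -1.8
[... 520 characters left out ...]
, (np.float64(0.0), 0.0), (np.float64(0.013), 0.24)] [ 0.66  1.13 -0.93  2.03 -1.09  0.24  2.43]
80 [(np.float64(0.0), 0.0), (np.float64(0.0), 0.0), (np.float64(0.0), 0.0)] [ 0.67  1.19 -0.97  2.03 -0.84  0.24  2.4 ]
100 [(np.float64(0.0), 0.0), (np.float64(0.0), 0.0), (np.float64(0.0), 0.0)] [ 0.44  1.05 -0.73  1.77 -0.63  0.75  2.25]
120 [(np.float64(0.0), 0.0), (np.float64(0.0), 0.0), (np.float64(0.0), 0.0)] [ 0.23  1.05 -0.55  1.49 -0.53  1.17  2.26]
140 [(np.float64(0.0), 0.0), (np.float64(0.0), 0.0), (np.float64(0.0), 0.0)] [ 0.08  1.14 -0.51  1.21 -0.37  1.51  2.28]
160 [(np.float64(0.0), 0.0), (np.float64(0.0), 0.0), (np.float64(0.0), 0.0)] [-0.07  1.24 -0.49  0.93 -0.22  1.83  2.37]
```

```bash
python3 -m crank '[0,0,0,0,0.1,0,0, 0,0,0,0,0.2,0,0, 0,0,0,0,0.3,0,0, 0,0,0,0,0.4,0,0, 0,0,0,0,0.48,0,0, 0,0,0,0,0.52,0,0, 0,0,0,0,0.52,0,0, 0,0,0,0,0.52,0,0]'
python3 - <<'E'
from rig import *
from h import *
s=state();print(s["joint_pos"]);delta(s,[.545,.306,.22],tgt(-.9))
E
```

```text
time_s: 12.45
ee_pos: [0.5571, 0.3849, 0.2031]
ee_rot: [-1.46, -2.774, 0.012]
ft_force: [-0.0, 0.5, -3.1]
grip_width: 0.0098
grasp_force: 50.0
[-1.06451988  0.83218464  0.83135377  1.45584868 -0.64248265  1.1503076
  0.47684603]
shift [-0.0581 -0.0548 -0.0165] turn [-0.0104  0.0057  1.502 ]
```

```bash
python3 -m crank '[0,-0.005,-0.005,-0.005,-0.01,0,0.08, 0,-0.01,-0.01,-0.01,-0.01,0,0.2, 0,-0.015,-0.015,-0.016,-0.01,0,0.35, 0,-0.02,-0.02,-0.016,-0.01,0,0.5, 0,-0.025,-0.025,-0.016,-0.01,0,0.65, 0,-0.03,-0.03,-0.016,-0.01,0,0.8, 0,-0.036,-0.035,-0.016,-0.01,0,0.95, 0,-0.042,-0.04,-0.016,-0.01,0,1.1, 0,-0.048,-0.045,-0.016,-0.01,0,1.25, 0,-0.053,-0.05,-0.016,-0.01,0,1.38, 0,-0.058,-0.055,-0.016,-0.01,0,1.46, 0,-0.058,-0.055,-0.016,-0.01,0,1.5, 0,-0.058,-0.055,-0.016,-0.01,0,1.5, 0,-0.058,-0.055,-0.016,-0.01,0,1.5]'
python3 - <<'E'
import kin
from kin import *
from h import tgt
s=state();q=s["joint_pos"];print(q.round(3),s["ee_pos"],s["ee_rot"])
D+= [([-1.06451988,.83218464,.83135377,1.45584868,-.64248265,1.1503076,.47684603],[.5571,.3849,.2031],None),(q,s["ee_pos"],None)]
names="base x y z, j1 off x y, up x y z..."
def fk2(q,v):
    A=rot(q,S);o=np.r_[0,0,v[0]]+A[0].apply(v[1:4]*[1,1,0])
    return o+A[1].apply([v[3],0,0])+A[2].apply(v[4:7])+A[3].apply(v[7:10])+A[4].apply([v[10],v[11],0])+A[5].apply(v[12:15])
v0=np.array([.33,0,0,0,0,0,.4,0,0,.4,0,0,0,0,.25])
r=least_squares(lambda v:np.r_[np.concatenate([fk2(q,v)-p for q,p,_ in D]),.002*(v-v0)],v0)
print(r.x.round(3),np.abs(r.fun[:21]).reshape(-1,3).max(1).round(4))
E
```

```text
time_s: 14.2
ee_pos: [0.5448, 0.3072, 0.2192]
ee_rot: [2.96, 1.039, -0.005]
ft_force: [0.3, -0.1, -2.6]
grip_width: 0.0098
grasp_force: 50.0
[-1.157  0.909  1.215  1.608 -0.88   1.269 -0.679] [0.54479366 0.30722502 0.21924438] [ 2.95991576  1.03948633 -0.00485304]
[ 0.336  0.001 -0.012 -0.001  0.001 -0.008  0.559  0.    -0.008  0.382
 -0.    -0.    -0.    -0.     0.359] [0.     0.     0.0001 0.     0.     0.     0.    ]
```

```bash
cat > sim.py <<'E'
from kin import *
from h import tgt
V2=np.array([.336,.001,-.012,-.001,.001,-.008,.559,0,-.008,.382,0,0,0,0,.359])
def F(q):
    v=V2;A=rot(q,S);o=np.r_[0,0,v[0]]+A[0].apply(v[1:4]*[1,1,0])
    return o+A[1].apply([v[3],0,0])+A[2].apply(v[4:7])+A[3].apply(v[7:10])+A[5].apply(v[12:15]),A[-1]*M
def IK(pos,rt,q0,w=.02):
    def g(q):
        p,r_=F(q);return np.r_[(p-pos)*5,(r_.inv()*rt).as_rotvec(),w*(q-q0)]
    x=least_squares(g,np.clip(q0,LO+.006,HI-.006),bounds=(LO+.005,HI-.005)).x
    p,r_=F(x);return x,np.linalg.norm(p-pos),(r_.inv()*rt).magnitude()
E
python3 - <<'E'
from sim import *
q0=state()["joint_pos"];b=np.array([.51,.351])
for yd in (-90,-70,-52,-35,-20):
    q=q0;y=np.radians(yd)
    for k in np.linspace(-.9,y,5)[1:]:
        q,a,c=IK(np.r_[b+.057*np.array([np.cos(k),np.sin(k)]),.21],tgt(k),q)
    o=[]
    u=np.array([np.cos(y),np.sin(y)])
    for t in range(5,71,5):
        q,a,c=IK(np.r_[b+.057*u,.2],tgt(y,np.radians(t)),q)
        if t%10==0 or t>=55:o.append((t,round(a*1000,1),round(c,2)))
    print(yd,o,q.round(2))
E
```

```text
-90 [(10, np.float64(0.0), 0.0), (20, np.float64(0.0), 0.0), (30, np.float64(0.0), 0.0), (40, np.float64(0.0), 0.0), (50, np.float64(0.0), 0.0), (55, np.float64(0.0), 0.0), (60, np.float64(0.0), 0.0), (65, np.float64(0.0), 0.0), (70, np.float64(0.0), 0.0)] [-1.33  1.49  1.32  1.11 -0.21  1.74 -1.84]
-70 [(10, np.float64(0.0), 0.0), (20, np.float64(0.0), 0.0), (30, np.float64(0.0), 0.0), (40, np.float64(0.0), 0.0), (50, np.float64(0.0), 0.0), (55, np.float64(0.0), 0.0), (60, np.float64(0.0), 0.0), (65, np.float64(0.0), 0.0), (70, np.float64(0.0), 0.0)] [-1.52  1.47  1.31  1.38 -0.15  1.32 -1.73]
-52 [(10, np.float64(0.0), 0.0), (20, np.float64(0.0), 0.0), (30, np.float64(0.0), 0.0), (40, np.float64(0.0), 0.0), (50, np.float64(0.0), 0.0), (55, np.float64(0.0), 0.0), (60, np.float64(0.0), 0.0), (65, np.float64(0.0), 0.0), (70, np.float64(0.0), 0.0)] [-1.66  1.45  1.31  1.64 -0.13  0.91 -1.64]
-35 [(10, np.float64(0.0), 0.0), (20, np.float64(0.0), 0.0), (30, np.float64(0.0), 0.0), (40, np.float64(0.0), 0.0), (50, np.float64(0.0), 0.0), (55, np.float64(0.0), 0.0), (60, np.float64(0.0), 0.0), (65, np.float64(0.0), 0.0), (70, np.float64(0.0), 0.0)] [-1.76  1.43  1.32  1.88 -0.15  0.5  -1.53]
-20 [(10, np.float64(0.0), 0.0), (20, np.float64(0.0), 0.0), (30, np.float64(0.0), 0.0), (40, np.float64(0.0), 0.0), (50, np.float64(0.0), 0.0), (55, np.float64(0.0), 0.0), (60, np.float64(1.7), 0.03), (65, np.float64(3.4), 0.06), (70, np.float64(4.3), 0.07)] [-1.79  1.42  1.32  2.   -0.27  0.24 -1.32]
```

```bash
python3 -m crank '[0,0,0,0.005,-0.07,0,0, 0,0,0,0.01,-0.17,0,0, 0,0,0.003,0.015,-0.28,0,0, 0,0,0.002,0.018,-0.4,0,0, 0,0,0,0.019,-0.52,0,0, 0,0,0,0.019,-0.6,0,0, 0,0,0,0.019,-0.62,0,0, 0,0,0,0.019,-0.62,0,0]'
python3 - <<'E'
from rig import *
from h import *
s=state();print(s["joint_pos"].round(3));delta(s,[.545,.306,.2],tgt(-.9,1.13))
E
```

```text
time_s: 15.2
ee_pos: [0.5448, 0.3068, 0.2001]
ee_rot: [2.396, 0.842, 0.265]
ft_force: [-0.4, -0.2, -1.8]
grip_width: 0.0095
grasp_force: 50.0
[-1.502  1.106  1.303  1.685 -0.539  0.926 -1.114]
shift [-0.0004  0.0005  0.0005] turn [-5.074e-01  4.000e-04  6.100e-03]
```

```bash
python3 -m crank '[0,0,0,0,-0.05,0,0, 0,0,0,0,-0.11,0,0, 0,0,0,0,-0.17,0,0, 0,0,0,0,-0.23,0,0, 0,0,0,0,-0.29,0,0, 0,0,0,0,-0.35,0,0, 0,0,0,0,-0.41,0,0, 0,0,0,0,-0.46,0,0, 0,0,0,0,-0.51,0,0, 0,0,0,0,-0.51,0,0, 0,0,0,0,-0.51,0,0, 0,0,0,0,-0.51,0,0, 0,0,0,0,-0.51,0,0, 0,0,0,0,-0.51,0,0]'
python3 - <<'E'
from rig import *
from h import *
a=camera("scene");b=camera("wrist");c=camera("side")
f=lambda i:cv2.resize(i[:,:,::-1],(400,300))
cv2.imwrite("pics/p5.png",np.vstack([np.hstack([cv2.resize(a[100:250,130:330,::-1],(400,300)),f(b)]),np.hstack([cv2.resize(c[150:350,150:417,::-1],(400,300)),f(a)])]))
print(state()["joint_pos"].round(3))
E
```

```text
time_s: 16.95
ee_pos: [0.5449, 0.3067, 0.2003]
ee_rot: [1.919, 0.675, 0.424]
ft_force: [-0.1, -0.1, -2.5]
grip_width: 0.0099
grasp_force: 50.0
[-1.646  1.387  1.311  1.653 -0.18   0.891 -1.567]
```

View pics/p5.png

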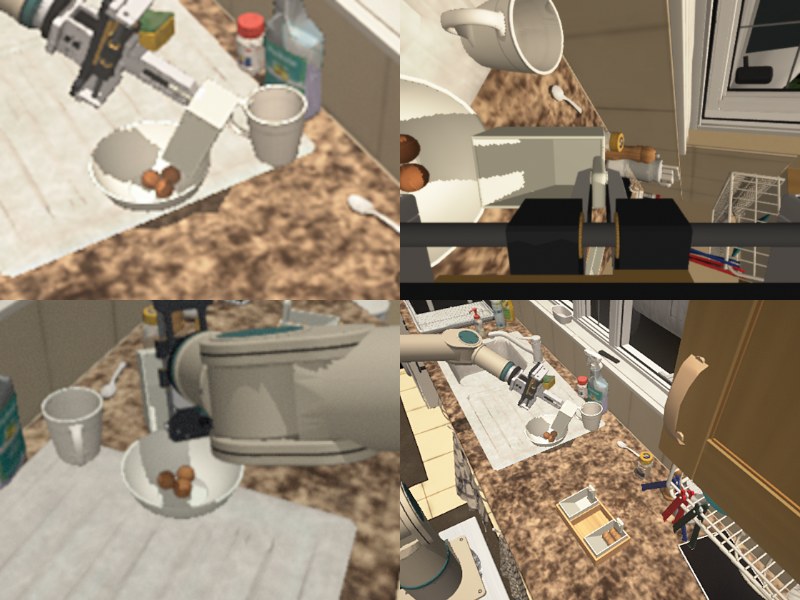

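All three walnuts lie in the bowl (crop (160,182)) and the insert is empty. I'll untilt in place, then set the insert down between the bowl and the organiser.

```bash
python3 -m crank '[0,0,0,0,0.08,0,0, 0,0,0,0,0.2,0,0, 0,0,0,0,0.32,0,0, 0,0,0,0,0.44,0,0, 0,0,0,0,0.56,0,0, 0,0,0,0,0.68,0,0, 0,0,0,0,0.8,0,0, 0,0,0,0,0.92,0,0, 0,0,0,0,1.03,0,0, 0,0,0,0,1.1,0,0, 0,0,0,0,1.13,0,0, 0,0,0,0,1.13,0,0, 0,0,0,0,1.13,0,0]'
python3 - <<'E'
from sim import *
from h import *
s=state();q=s["joint_pos"];print(q.round(2))
delta(s,[.55,.15,.2],tgt(0))
for i in np.linspace(0,1,8)[1:]:
    q,a,c=IK(s["ee_pos"]*(1-i)+i*np.array([.55,.15,.2]),tgt(-.9*(1-i)),q)
for z in (.15,.1,.068):
    q,a,c=IK([.55,.15,z],tgt(0),q);print(z,a,c,q.round(2))
E
```

```text
time_s: 18.73
ee_pos: [0.5441, 0.3075, 0.1996]
ee_rot: [2.958, 1.04, -0.006]
ft_force: [0.3, 0.5, -2.8]
grip_width: 0.01
grasp_force: 50.0
[-0.99  0.73  0.76  1.62 -0.57  1.02 -0.95]
shift [-0.0939  0.1266  0.0007] turn [ 0.0013  0.0072 -0.8949]
0.15 8.549710834686683e-06 9.643570201300711e-05 [-0.61  0.65  0.46  1.83 -0.4   0.76  0.07]
0.1 8.731080701339603e-06 0.00010356594645024511 [-0.57  0.71  0.41  1.86 -0.44  0.65  0.1 ]
0.068 5.607694624788523e-06 6.859594672098073e-05 [-0.55  0.76  0.37  1.88 -0.47  0.59  0.13]
```

```bash
python3 -m crank '[0,-0.009,0.012,0,0,0,-0.08, 0,-0.025,0.034,0,0,0,-0.23, 0,-0.041,0.055,0,0,0,-0.38, 0,-0.057,0.077,0,0,0,-0.53, 0,-0.073,0.098,0,0,0,-0.68, 0,-0.087,0.117,0,0,0,-0.82, 0,-0.094,0.127,0,0,0.007,-0.895, 0,-0.094,0.127,0,0,0.007,-0.895, 0,-0.094,0.127,0,0,0.007,-0.895]'
python3 - <<'E'
from rig import *
from h import *
s=state();delta(s,[.55,.15,.07],tgt(0))
i=camera("wrist")
cv2.imwrite("pics/w6.png",i[:,:,::-1])
E
```

```text
time_s: 19.85
ee_pos: [0.5505, 0.1503, 0.2008]
ee_rot: [2.222, 2.22, 0.002]
ft_force: [0.6, 0.2, -1.9]
grip_width: 0.0094
grasp_force: 50.0
shift [-0.0004 -0.0006  0.1308] turn [ 0.0012 -0.0006 -0.0011]
```

View pics/w6.png

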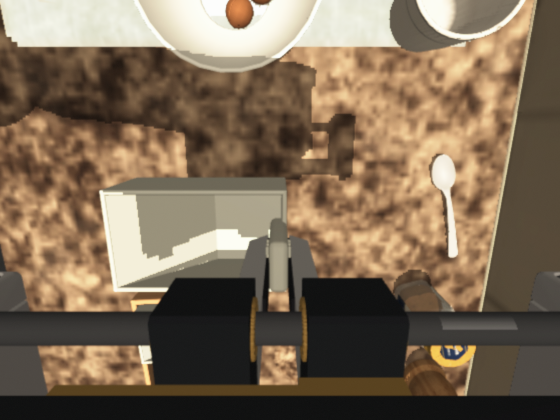

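The empty insert is over bare granite (rim columns 103–287, rows 190–290), with the bowl beyond it and the organiser on the near side. I'll lower it.

```bash
python3 -m crank '[0,0,0,0.02,0,0,0, 0,0,0,0.05,0,0,0, 0,0,0,0.08,0,0,0, 0,0,0,0.105,0,0,0, 0,0,0,0.12,0,0,0, 0,0,0,0.127,0,0,0, 0,0,0,0.13,0,0,0, 0,0,0,0.131,0,0,0, 0,0,0,0.132,0,0,0, 0,0,0,0.132,0,0,0]'
```

```text
time_s: 21.15
ee_pos: [0.5511, 0.1489, 0.0694]
ee_rot: [2.223, 2.219, 0.003]
ft_force: [0.4, 0.4, -2.0]
grip_width: 0.0094
grasp_force: 50.0
```

```bash
python3 -m crank '[0,0,0,0.0007,0,0,0, 0,0,0,0.0014,0,0,0, 0,0,0,0.002,0,0,0, 0,0,0,0.002,0,0,0]'
```

```text
time_s: 21.65
ee_pos: [0.5511, 0.1489, 0.068]
ee_rot: [2.223, 2.219, 0.003]
ft_force: [-1.0, -0.3, 6.6]
grip_width: 0.0099
grasp_force: 50.0
```

Contact with the worktop (force on the tool went from −2 to +6.6 N). I'll release, then retreat straight up.

```bash
python3 -m crank '[0.2,0,0,0,0,0,0, 0.4,0,0,0,0,0,0, 0.4,0,0,0,0,0,0, 0.4,0,0,0,0,0,0, 0.4,0,0,-0.01,0,0,0, 0.4,0,0,-0.03,0,0,0, 0.4,0,0,-0.06,0,0,0, 0.4,0,0,-0.1,0,0,0, 0.4,0,0,-0.15,0,0,0, 0.4,0,0,-0.2,0,0,0, 0.4,0,0,-0.2,0,0,0, 0.4,0,0,-0.2,0,0,0]'
python3 - <<'E'
from rig import *
from h import *
a=camera("scene");b=camera("wrist");c=camera("side")
f=lambda i:cv2.resize(i[:,:,::-1],(400,300))
cv2.imwrite("pics/p7.png",np.vstack([np.hstack([cv2.resize(a[130:400,130:490,::-1],(400,300)),f(b)]),np.hstack([cv2.resize(c[100:300,150:417,::-1],(400,300)),f(a)])]))
E
```

```text
time_s: 23.15
ee_pos: [0.55, 0.1489, 0.267]
ee_rot: [2.223, 2.22, 0.002]
ft_force: [0.3, -0.1, -0.8]
grip_width: 0.0378
grasp_force: 0.0
```

View pics/p7.png

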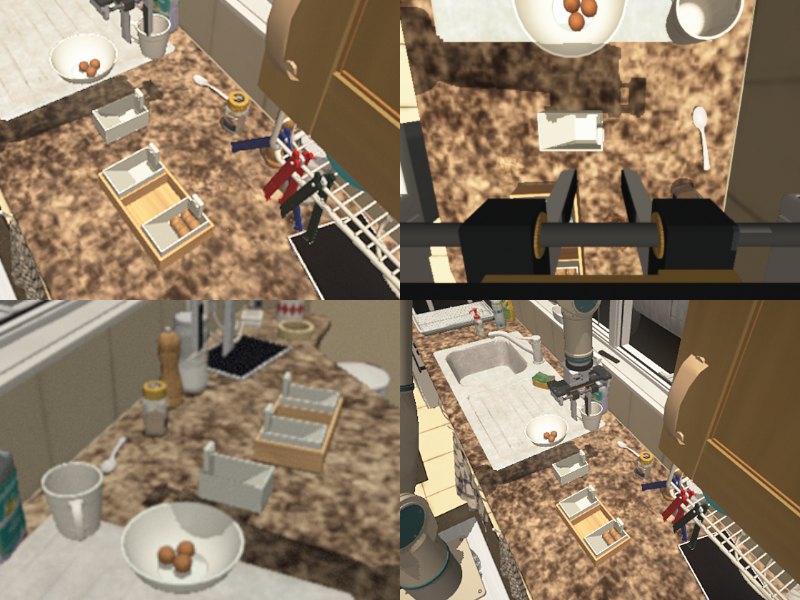

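The insert stands upright on the granite (top-left panel (122,117)) and the three nuts are in the bowl. The neighbouring inserts, mug, jar and mill are in place, and the gripper is clear.

```bash
python3 -c "
from rig import *
print(close_job())"
```

```text
the job is handed in; nothing more can be done
None
```

I handed the job in at about 23 s: all three walnuts are in the bowl, the empty insert stands upright on the bare worktop, and in the last pictures the other inserts, mill, mug and jar looked undisturbed; no verdict was returned.

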